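# Nip a spare eyepiece in the bench calliper

### The job

The barrel of the spare eyepiece is to be measured. Stand the eyepiece upright, as it is found, on the bed of the bench calliper between the two jaws, then slide the moving jaw shut by its post until the eyepiece is nipped against the fixed jaw and the jaw's sprung tip is pushed in about half way, and leave it so.

Things in the scene. Friction and masses are not known exactly. Their poses are not given: they have to be found in the camera images.
- eyepiece_mid (a point): Centre, half-way up, of the loose spare eyepiece: matt black, round, plain, 47 mm tall, 60 g, upright (z up) on its narrower foot (30 mm across). Its upper barrel, 36 mm across, runs from 20 mm above the foot to the top: grasp a little above this point. Look-alikes to leave: a loupe (black cup 39 mm across, 31 mm tall) and an objective (27 mm across, tapered, ringed).
- calliper: Bench calliper, fixed: flat bed 250 mm long (y), 54 wide (x), 14 high, sides open. Origin: centre of the bed's underside. Fixed jaw at the -y end: block 44 mm wide, top at z=0.056, flat face at y=-0.090. The moving jaw, a saddle 64 mm wide (top z=0.045), slides to -y to shut, friction about 8 N, stays where left; gap 90-120 mm at the start. Clear place for eyepiece: x=0, y=-0.045, bed top z=0.014.
- jaw_post (a point): Grip point on the axis of the moving jaw's upright steel post, 67 mm above the worktop. The post is 18 mm across (20 at its top) and runs from 45 to 85 mm above the worktop. With the tip fully out, the tip's face is 67 mm from the post's axis, towards the fixed jaw. Pinching the post across the bed (along the calliper's x) keeps fingers clear of the eyepiece.
- tip (a joint): Sprung tip of the moving jaw: steel plate 36 mm wide (calliper's x), 24 mm high, centred 42 mm above the worktop, on a stem in front of the saddle, facing the fixed jaw. 0 = fully out; grows as it is pushed back into the jaw; stop at 0.020 m. Spring 200 N/m: half way (0.010) takes about 2 N.
Mind the look-alikes: they are no part of the job. What is shaped like the part that bears eyepiece_mid but orange or turquoise is not meant.

How it is judged:
By the outcome, as a careful person would: the job done as asked, in the order asked, and still so for the second after the job is handed in, with the robot touching nothing.
It also fails if it takes over 48 s, if anything falls off the work surface, if the arm or the gripper's body presses on something with over 40 N, if the wrist force passes 120 N, or if a joint passes its speed limit or range.

### The arm

A 6-joint arm with a two-finger parallel gripper is mounted at the origin on a cart in front of the work surface, level with it; the furniture and walls round the work are solid. World frame = base frame: x ahead of the robot, y to its left, z up, the work surface at z = 0. Lengths are in m, angles in rad, forces in N, time in s.
With the tool pointing down it reaches from about 0.25 to 0.725 m from the base axis. Payload 4 kg.
Tool frame: the origin (TCP) lies midway between the tips of the shut fingers; the grasp point (between the pads) lies 19 mm behind it; z points along the fingers, y is the line along which they close (so a half turn about z gives the same grasp; the last joint's range is limited). The gripper opens to 85 mm and grips with 20 to 120 N. Pads are 22 mm wide; open, the fingers measure 114 mm over their backs; the gripper's body (76 mm by 85 mm) begins 54 mm behind the grasp point. The pads swing forward as they close: fully open they stand 13 mm farther back than shut.
Start: joints at [1.121, 0.241, 0.005, 1.335, 0, 1.571], TCP at [0.217, 0.45, 0.231] pointing down, gripper open.
Joint ranges: [-2.72, 2.72], [-1.05, 1.87], [-1.09, 1.28], [-1.99, 2.15], [-1.42, 1.44], [-3.14, 3.14]. Speed limits (rad/s): [2.79, 2.79, 3.14, 3.14, 3.14, 3.14].

### API

Orientations are given as a unit quaternion [x, y, z, w].
In Python, from workcell import monitor, vision, job gives the robot as it stands.
- The arm moves only by the tool move_arm, never from a script. Its argument "moves" is a list that holds one entry, the list of rows, each a list of 5 numbers: the shift along the world's x, y, z in m, then the turn about the world's z in degrees, then the opening in per cent of the stroke, from 0 (shut) to 100 (fully open). In form: [[[x, y, z, turn, gripper], ...]]. A call has 1 to 5 rows; each row is the pose to reach, as a shift and turn from the pose commanded when the call began; what a row does not reach only later rows make up. A row lasts 1/8 s, in which the tool goes at most 62.5 mm and 10.7 degrees, less where a joint would pass 70% of its speed; a pose out of reach is approached as far as the arm can. A call with a gripper value outside its range is refused whole. The fingers move at their own pace and stop on an object; the grip force is fixed at half the most. Time passes only in rows, so rows that repeat a pose let the fingers close. It gives the time, the measured TCP pose, the force, the opening and the grip force at its end, in the units of the state.
- monitor.get_obs(): the state, without advancing time (a new reading comes with each control period).
- vision.camera(name): name is "side" or "top" or "wrist"; returns a dict with "color" (400x640x3 uint8, red, green, blue), "camera_matrix" (3x3 intrinsics, pixels), "eye" and "attitude" of the camera in the world; the wrist camera has in their place "hand_eye" (4x4, takes a point from camera to tool coordinates, whose origin is the TCP and whose axes are the flange's). Camera axes: x right, y up, looking along -z (the intrinsics and any distortion apply to the point x, -y, -z); pixel columns grow to the right and rows downward; lengths in m; the calibration is good to about 2 mm. The wrist camera is an equidistant fisheye: a pixel r from the principal point sees the ray r / f radians off the axis. A picture is of the moment at which its call begins: read the wrist's pose just before it. There is no depth.
- job.job_done(): hands the job in; it is judged then, once.
The state is a dict: "clock": time; "joint_pos": joint angles; "joint_vel": joint speeds; "tau": joint torques, N m; "eef_pos": TCP position; "tool_rot": TCP orientation; "ft_force": force on the tool from outside, world axes, zero at the start; "ft_torque": the same for the moment, N m; "grip_width": finger opening in m; "grasp_force": force on a finger pad.
Only numpy, scipy, OpenCV 4.12 (cv2) and the standard library are available. Lean on these libraries where they do the work, as an engineer would, in place of code of your own. Each camera call takes 0.05 s, during which the arm holds its last target. There are 200 camera calls.

## Working session

There is one attempt and no reset: what is moved stays moved. The work goes in short steps, Python scripts to look and compute and a tool call to move; the robot and the scene stay as the last step left them, time stands still between calls to the robot, and variables do not carry over. Pictures are saved under pics/ and viewed, at most 10 in all, crops included, and the job is handed in when it is done.

Besides the shell and the picture viewer there is one more tool, called after ">>>" by a JSON object that holds its "name" and its "arguments". move_arm: Moves the arm, as the interface text tells. Its arguments: {"type":"object","properties":{"moves":{"type":"array","items":{"type":"array","items":{"type":"array","items":{"type":"number"}}}}},"required":["moves"]}

```bash
mkdir -p pics
cat > h.py <<'E'
import numpy as np, cv2
from scipy.spatial.transform import Rotation as R
from workcell import monitor, vision, job
def snap(n,f):
    o=monitor.get_obs(); c=vision.camera(n); cv2.imwrite(f'pics/{f}.png',c['color'][:,:,::-1]); return o,c
def rot(a):
    a=np.array(a,float)
    return a if a.shape==(3,3) else R.from_quat(a).as_matrix()
def ray(c,u,v,o=None):
    K=np.array(c['camera_matrix']); x=(u-K[0,2])/K[0,0]; y=(v-K[1,2])/K[1,1]
    if o is None:
        d=np.array([x,-y,-1]); return np.array(c['eye']),rot(c['attitude'])@d
    r=np.hypot(x,y); s=np.sin(r)/max(r,1e-9); d=np.array([x*s,-y*s,-np.cos(r)])
    H=np.array(c['hand_eye']); T=rot(o['tool_rot'])
    return np.array(o['eef_pos'])+T@H[:3,3], T@H[:3,:3]@d
def at(c,u,v,z,o=None):
    p,d=ray(c,u,v,o); return p+d*(z-p[2])/d[2]
E
python3 - <<'E'
from h import *
import pickle
S={}
for n in('top','side','wrist'):
    S[n]=snap(n,n+'0')
    c=S[n][1]; print(n,{k:np.round(np.array(v),3).tolist() for k,v in c.items() if k!='color'})
pickle.dump(S,open('s0.pkl','wb')); o=S['top'][0]; print(o)
E
```

```text
top {'camera_matrix': [[396.228, 0.0, 319.117], [0.0, 396.228, 206.113], [0.0, 0.0, 1.0]], 'eye': [0.282, 0.153, 1.054], 'attitude': [-0.085, 0.083, 0.71, -0.694]}
side {'camera_matrix': [[374.314, 0.0, 317.029], [0.0, 374.314, 195.107], [0.0, 0.0, 1.0]], 'eye': [0.224, 1.028, 0.613], 'attitude': [-0.09, 0.485, 0.858, -0.144]}
wrist {'camera_matrix': [[309.707, 0.0, 323.424], [0.0, 309.707, 202.271], [0.0, 0.0, 1.0]], 'hand_eye': [[-0.0, 0.946, 0.324, 0.084], [1.0, 0.0, 0.0, 0.001], [0.0, 0.324, -0.946, -0.142], [0.0, 0.0, 0.0, 1.0]]}
{'clock': 0.0, 'joint_pos': array([1.12096508e+00, 2.41399353e-01, 3.69524250e-03, 1.33517676e+00,
       2.58333576e-05, 1.57079382e+00]), 'joint_vel': array([ 4.11381707e-04, -1.68327957e-03,  1.08302878e-05,  1.23584581e-03,
       -1.09045205e-03, -1.24308556e-03]), 'tau': array([-1.49295447e-03, -3.72320259e+01,  2.52406347e+01,  1.70071435e-02,
       -2.44384346e-04, -5.66617601e-06]), 'eef_pos': array([0.21712272, 0.44968996, 0.23040869]), 'tool_rot': array([ 2.23022783e-01,  9.74812675e-01, -1.01313929e-03, -2.45044420e-04]), 'ft_force': array([-0.30137069, -0.05655472,  0.52527978]), 'ft_torque': array([ 0.02471781, -0.00857288, -0.00231249]), 'grasp_force': 0.0, 'grip_width': 0.08537896405567218}
```

View pics/top0.png

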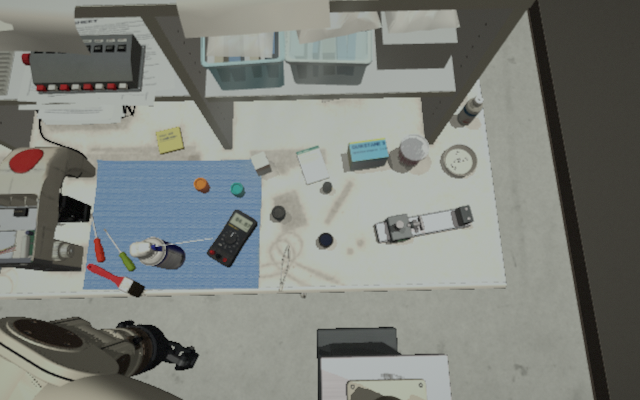

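View pics/side0.png

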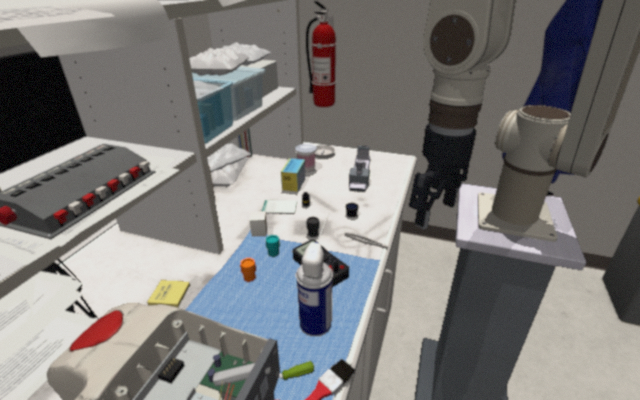

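The top view shows the black candidates at (279,213), (326,188) and (326,240). The side view shows the one at (312,228), which is top (279,213), with the eyepiece's stepped shape. The calliper runs from (380,232) to (470,215), with the fixed jaw on the right.

Run:
```python
from h import *
import pickle
S=pickle.load(open('s0.pkl','rb')); c=S['top'][1]; s=S['side'][1]
for n,u,v,z in [('eye',279,213,.04),('loupe',326,240,.03),('obj',326,188,.03),('bed+y',377,232,.014),('bed-y',471,215,.03),('post',398,223,.08),('fix',463,215,.056)]: print(n,at(c,u,v,z).round(3))
for u,v in[(312,228),(352,210),(306,200)]: print('side',at(s,u,v,.025).round(3))
a=cv2.resize(c['color'][150:260,250:490,::-1],None,fx=3.3,fy=3.3,interpolation=2)
cv2.imwrite('pics/topc.png',a)
```

```text
eye [0.514 0.259 0.04 ]
loupe [0.441 0.137 0.03 ]
obj [0.582 0.134 0.03 ]
bed+y [0.462 0.001 0.014]
bed-y [ 0.498 -0.247  0.03 ]
post [ 0.472 -0.043  0.08 ]
fix [ 0.493 -0.217  0.056]
side [0.516 0.269 0.025]
side [0.438 0.151 0.025]
side [0.583 0.141 0.025]
```

View pics/topc.png

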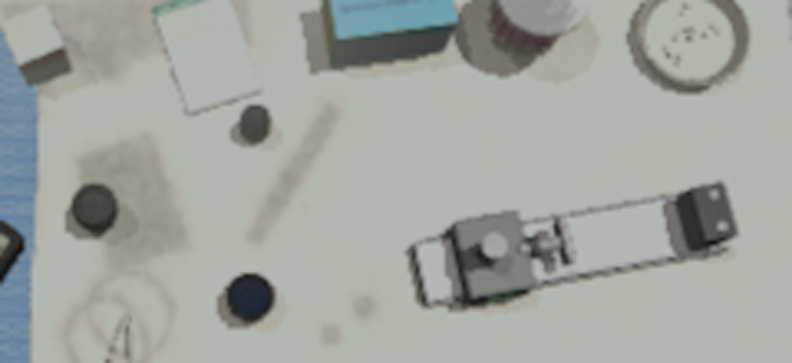

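>>> {"name": "move_arm", "arguments": {"moves": [[[0.297, -0.191, -0.05, -55, 100], [0.297, -0.191, -0.05, -55, 100], [0.297, -0.191, -0.05, -55, 100], [0.297, -0.191, -0.05, -55, 100], [0.297, -0.191, -0.05, -55, 100]]]}}

```text
clock: 0.78
eef_pos: [0.479, 0.2816, 0.187]
tool_rot: [0.642, 0.767, -0.0, -0.0]
ft_force: [0.6, 0.9, 0.3]
grip_width: 0.0854
grasp_force: 0.0
```

Run:
```python
from h import *
import pickle
S=pickle.load(open('s0.pkl','rb')); c=S['top'][1]
f=lambda u,v,z: at(c,250+u/3.3,150+v/3.3,z).round(4)
for u,v in[(530,221),(668,197),(530,287),(685,256)]: print(f(u,v,.014))
print('post',f(494,246,.085),'fixface mid',f(680,222,.056))
```

```text
[ 0.5003 -0.0914  0.014 ]
[ 0.5176 -0.2053  0.014 ]
[ 0.4462 -0.0872  0.014 ]
[ 0.4685 -0.214   0.014 ]
post [ 0.4668 -0.0461  0.085 ] fixface mid [ 0.4879 -0.1981  0.056 ]
```

>>> {"name": "move_arm", "arguments": {"moves": [[[0.035, -0.023, -0.007, -4, 100], [0.035, -0.023, -0.007, -4, 100]]]}}

```text
clock: 1.02
eef_pos: [0.5143, 0.2575, 0.1789]
tool_rot: [0.668, 0.744, -0.001, -0.0]
ft_force: [-0.8, -1.0, 0.7]
grip_width: 0.0854
grasp_force: 0.0
```

Run:
```python
from h import *
import pickle
S=snap('wrist','w1'); pickle.dump(S,open('w1.pkl','wb')); print(S[0]['eef_pos'],S[0]['tool_rot'])
o,c=S
H=np.array(c['hand_eye'])
```

```text
[0.51432392 0.25745156 0.1788608 ] [ 6.67629019e-01  7.44493345e-01 -1.05082820e-03 -2.17149145e-04]
```

View pics/w1.png

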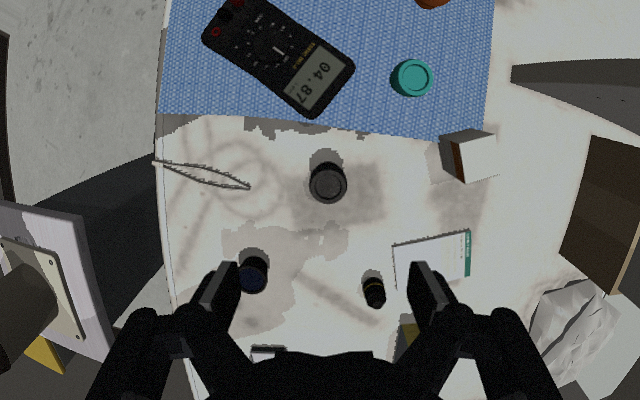

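The wrist view shows the eyepiece with its top rim centred at (328,183). The loupe at (252,272) and the objective at (374,288) are out of the way.

Run:
```python
from h import *
import pickle
o,c=pickle.load(open('w1.pkl','rb'))
print(at(c,328,183,.047,o), at(c,328,202,.0,o))
```

```text
[0.51774997 0.26680944 0.047     ] [0.52215017 0.23250535 0.        ]
```

>>> {"name": "move_arm", "arguments": {"moves": [[[0.004, 0.008, -0.06, 3, 100], [0.004, 0.008, -0.09, 3, 100], [0.004, 0.008, -0.09, 3, 100]]]}}

```text
clock: 1.45
eef_pos: [0.5133, 0.2678, 0.0879]
tool_rot: [0.645, 0.764, -0.003, -0.001]
ft_force: [-0.7, -0.2, 0.9]
grip_width: 0.0849
grasp_force: 0.0
```

Run:
```python
from h import *
o,c=snap('wrist','w2')
print(o['eef_pos'],at(c,328,183,.047,o))
from scipy.optimize import least_squares
```

```text
[0.51327674 0.26780089 0.08794331] [0.51070501 0.30190078 0.047     ]
```

View pics/w2.png

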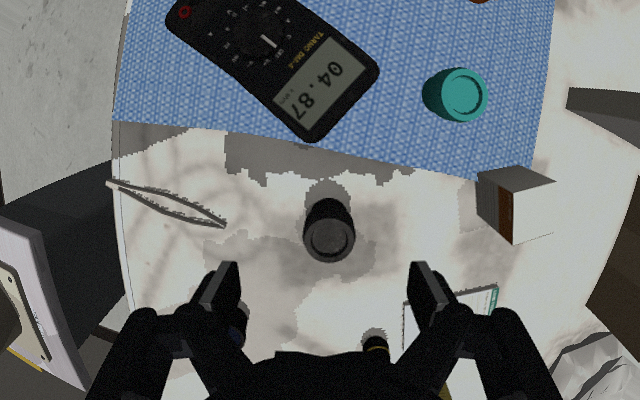

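The eyepiece's top rim is centred at (329,237), nicely between the fingers.

Run:
```python
from h import *
o,c=snap('wrist','w3')
print(o['eef_pos'],at(c,329,237,.047,o))
```

```text
[0.51507577 0.26848708 0.09014572] [0.51979112 0.26587992 0.047     ]
```

>>> {"name": "move_arm", "arguments": {"moves": [[[0.004, -0.002, -0.04, 0, 100], [0.004, -0.002, -0.075, 0, 100], [0.004, -0.002, -0.075, 0, 100], [0.004, -0.002, -0.075, 0, 100]]]}}

```text
clock: 2.05
eef_pos: [0.5222, 0.267, 0.0181]
tool_rot: [0.646, 0.763, 0.002, 0.001]
ft_force: [-0.7, -0.7, 0.6]
grip_width: 0.0857
grasp_force: 0.0
```

>>> {"name": "move_arm", "arguments": {"moves": [[[0, 0, 0, 0, 0], [0, 0, 0, 0, 0], [0, 0, 0, 0, 0], [0, 0, 0, 0, 0], [0, 0, 0, 0, 0]]]}}

```text
clock: 2.68
eef_pos: [0.5211, 0.2662, 0.0167]
tool_rot: [0.646, 0.763, 0.001, 0.0]
ft_force: [-1.5, -0.2, 6.0]
grip_width: 0.0344
grasp_force: 59.5
```

>>> {"name": "move_arm", "arguments": {"moves": [[[0, 0, 0.05, 0, 0], [0, 0, 0.11, 0, 0], [0, -0.05, 0.14, 0, 0], [-0.01, -0.11, 0.15, 0, 0], [-0.02, -0.17, 0.15, 0, 0]]]}}

```text
clock: 3.3
eef_pos: [0.5012, 0.0946, 0.1669]
tool_rot: [0.646, 0.764, 0.001, 0.001]
ft_force: [0.4, -0.7, -1.1]
grip_width: 0.034
grasp_force: 60.0
```

>>> {"name": "move_arm", "arguments": {"moves": [[[-0.005, -0.06, 0, 0, 0], [-0.01, -0.12, 0, 0, 0], [-0.015, -0.18, 0, 0, 0], [-0.02, -0.24, 0, 0, 0], [-0.02, -0.25, 0, 0, 0]]]}}

```text
clock: 3.92
eef_pos: [0.4799, -0.1576, 0.1655]
tool_rot: [0.648, 0.761, -0.0, 0.0]
ft_force: [0.2, 0.8, -0.6]
grip_width: 0.0345
grasp_force: 60.0
```

>>> {"name": "move_arm", "arguments": {"moves": [[[0, 0, 0, 0, 0], [0, 0, 0, 0, 0]]]}}

```text
clock: 4.18
eef_pos: [0.4807, -0.1528, 0.1654]
tool_rot: [0.645, 0.764, 0.0, -0.0]
ft_force: [0.5, 0.5, -1.1]
grip_width: 0.0345
grasp_force: 60.0
```

Run:
```python
from h import *
import pickle
S=snap('wrist','w4'); pickle.dump(S,open('w4.pkl','wb')); o=S[0]; print(o['eef_pos'],o['tool_rot'],o['grip_width'])
```

```text
[ 0.48066013 -0.15280669  0.16537535] [ 6.45379737e-01  7.63861810e-01  1.05926538e-04 -3.44843019e-04] 0.03447747097455646
```

View pics/w4.png

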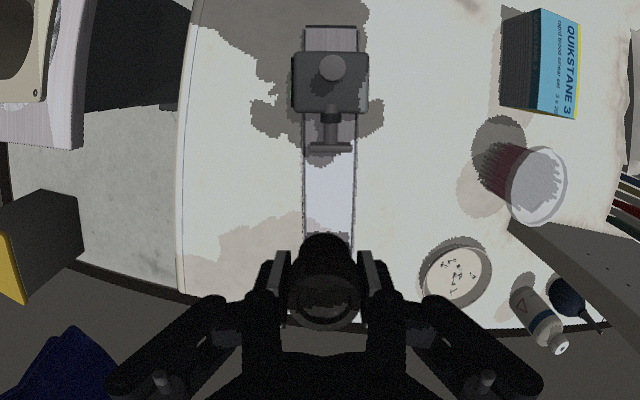

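The wrist view shows the post top at (333,67), the tip plate around (331,150), and the bed edges at columns 303 and 355 in row 200. The bed's far end is at row 26, columns 306–357. The held eyepiece's top is at (323,303).

Run:
```python
from h import *
import pickle
o,c=pickle.load(open('w4.pkl','rb'))
y=R.from_quat(o['tool_rot']).as_matrix()[:,1]; print('toolyaw',np.degrees(np.arctan2(y[1],y[0])))
P={n:at(c,u,v,z,o) for n,u,v,z in [('post',333,67,.085),('L',303,200,.014),('Rr',355,200,.014),('fL',306,26,.014),('fR',357,26,.014),('tip',331,148,.054),('eyetop',323,303,.165+.030)]}
for k,v in P.items(): print(k,v.round(4))
n=(P['L']+P['Rr'])/2; f=(P['fL']+P['fR'])/2; d=f-n; a=np.arctan2(-d[0],d[1]); print('yaw',np.degrees(a))
yc=d/np.linalg.norm(d)
org=f-0.125*yc; xc=np.array([yc[1],-yc[0],0])
print('origin',org,'place',org-0.045*yc,'face',org-.09*yc,'post in cal y',(P['post']-org)@yc,'x',(P['post']-org)@xc)
```

```text
toolyaw 9.611693501762225
post [ 0.4698 -0.045   0.085 ]
L [ 0.4633 -0.1698  0.014 ]
Rr [ 0.5146 -0.1611  0.014 ]
fL [ 0.4392 -0.0017  0.014 ]
fR [0.4857 0.0066 0.014 ]
tip [ 0.4799 -0.1076  0.054 ]
eyetop [ 0.4815 -0.1546  0.195 ]
yaw 8.957136125145917
origin [ 0.48192373 -0.12105488  0.014     ] place [ 0.48893002 -0.16550611  0.014     ] face [ 0.49593632 -0.20995734  0.014     ] post in cal y 0.07699083272072944 x -0.00014554544783382424
```

>>> {"name": "move_arm", "arguments": {"moves": [[[0.008, -0.011, -0.04, -0.6, 0], [0.008, -0.011, -0.09, -0.6, 0], [0.008, -0.011, -0.12, -0.6, 0], [0.008, -0.011, -0.13, -0.6, 0], [0.008, -0.011, -0.13, -0.6, 0]]]}}

```text
clock: 4.85
eef_pos: [0.4889, -0.1642, 0.0356]
tool_rot: [0.649, 0.76, -0.0, -0.0]
ft_force: [0.0, 0.7, -1.0]
grip_width: 0.0341
grasp_force: 60.0
```

>>> {"name": "move_arm", "arguments": {"moves": [[[0, 0, -0.002, 0, 0], [0, 0, -0.003, 0, 0], [0, 0, -0.003, 0, 0]]]}}

```text
clock: 5.22
eef_pos: [0.4891, -0.1653, 0.0332]
tool_rot: [0.65, 0.76, 0.0, 0.001]
ft_force: [-0.1, 0.1, -1.1]
grip_width: 0.0346
grasp_force: 60.0
```

>>> {"name": "move_arm", "arguments": {"moves": [[[0, 0, -0.001, 0, 0], [0, 0, -0.002, 0, 0], [0, 0, -0.002, 0, 0]]]}}

```text
clock: 5.6
eef_pos: [0.4887, -0.1652, 0.0307]
tool_rot: [0.65, 0.76, -0.0, 0.0]
ft_force: [-0.3, 0.5, 1.9]
grip_width: 0.0341
grasp_force: 60.2
```

>>> {"name": "move_arm", "arguments": {"moves": [[[0, 0, 0, 0, 70], [0, 0, 0, 0, 100], [0, 0, 0, 0, 100], [0, 0, 0, 0, 100], [0, 0, 0, 0, 100]]]}}

```text
clock: 6.22
eef_pos: [0.4886, -0.1651, 0.0305]
tool_rot: [0.65, 0.76, -0.0, -0.0]
ft_force: [0.6, -0.3, -0.4]
grip_width: 0.0852
grasp_force: 0.0
```

>>> {"name": "move_arm", "arguments": {"moves": [[[0, 0, 0.03, 0, 100], [0, 0, 0.08, 0, 100], [0, 0, 0.12, 0, 100], [0, 0, 0.13, 0, 100], [0, 0, 0.13, 0, 100]]]}}

```text
clock: 6.85
eef_pos: [0.4888, -0.1652, 0.1606]
tool_rot: [0.65, 0.76, 0.0, 0.0]
ft_force: [1.1, 0.1, 0.1]
grip_width: 0.0855
grasp_force: 0.0
```

Run:
```python
from h import *
import pickle
S=snap('wrist','w5'); pickle.dump(S,open('w5.pkl','wb')); o=S[0]; print(o['eef_pos'],o['tool_rot'],o['grip_width'])
```

```text
[ 0.48878693 -0.16515154  0.16064524] [6.50031616e-01 7.59907023e-01 1.75141610e-04 4.29269365e-04] 0.0855351864268616
```

View pics/w5.png

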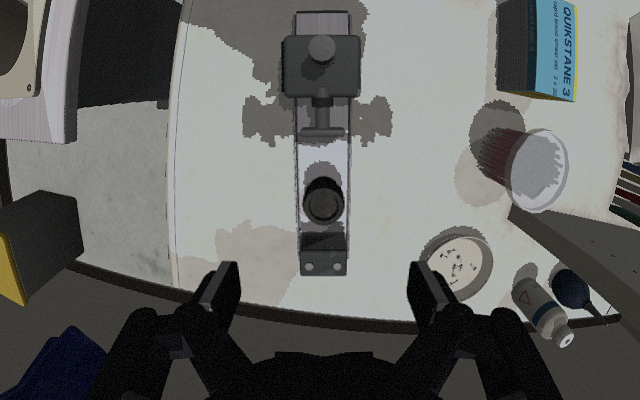

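The eyepiece stands upright on the bed with its top at (324,201). The fixed jaw's top front edge is near (324,252) and the post top at (322,49).

Run:
```python
from h import *
import pickle
o,c=pickle.load(open('w5.pkl','rb'))
y=R.from_quat(o['tool_rot']).as_matrix()[:,1]; print('toolyaw',np.degrees(np.arctan2(y[1],y[0])))
P={n:at(c,u,v,z,o) for n,u,v,z in [('post',322,49,.085),('eye',324,201,.061),('face',324,252,.056),('jback',324,275,.056),('tiptop',323,128,.054)]}
a=np.radians(9); yc=np.array([-np.sin(a),np.cos(a),0]); xc=np.array([np.cos(a),np.sin(a),0])
for k,v in P.items(): d=v-P['face']; print(k,v.round(4),'from face y',(d@yc).round(4),'x',(d@xc).round(4))
```

```text
toolyaw 8.912028304671107
post [ 0.4699 -0.0463  0.085 ] from face y 0.1679 x -0.0012
eye [ 0.4895 -0.1625  0.061 ] from face y 0.0501 x 0.0001
face [ 0.4973 -0.212   0.056 ] from face y 0.0 x 0.0
jback [ 0.5011 -0.2363  0.056 ] from face y -0.0246 x -0.0
tiptop [ 0.4795 -0.1042  0.054 ] from face y 0.1092 x -0.0007
```

>>> {"name": "move_arm", "arguments": {"moves": [[[-0.01, 0.06, 0, 0, 100], [-0.019, 0.119, 0, 0, 100], [-0.019, 0.119, -0.05, 0, 100], [-0.019, 0.119, -0.09, 0, 100], [-0.019, 0.119, -0.109, 0, 100]]]}}

```text
clock: 7.52
eef_pos: [0.4659, -0.0453, 0.0473]
tool_rot: [0.65, 0.76, -0.002, -0.003]
ft_force: [-0.7, 0.4, 0.7]
grip_width: 0.0855
grasp_force: 0.0
```

>>> {"name": "move_arm", "arguments": {"moves": [[[0, 0, 0, 0, 100], [0, 0, 0, 0, 100]]]}}

```text
clock: 7.78
eef_pos: [0.4694, -0.0461, 0.0513]
tool_rot: [0.65, 0.76, -0.0, -0.0]
ft_force: [0.1, -0.1, 1.0]
grip_width: 0.0854
grasp_force: 0.0
```

>>> {"name": "move_arm", "arguments": {"moves": [[[0, 0, 0, 0, 0], [0, 0, 0, 0, 0], [0, 0, 0, 0, 0], [0, 0, 0, 0, 0], [0, 0, 0, 0, 0]]]}}

```text
clock: 8.4
eef_pos: [0.4689, -0.0463, 0.052]
tool_rot: [0.65, 0.76, -0.001, -0.0]
ft_force: [-2.6, -0.3, 5.0]
grip_width: 0.0168
grasp_force: 59.1
```

>>> {"name": "move_arm", "arguments": {"moves": [[[0, 0, 0, 0, 0], [0, 0, 0, 0, 0]]]}}

```text
clock: 8.65
eef_pos: [0.4689, -0.0463, 0.052]
tool_rot: [0.65, 0.76, -0.001, -0.0]
ft_force: [-2.2, -0.6, 5.1]
grip_width: 0.0167
grasp_force: 59.1
```

>>> {"name": "move_arm", "arguments": {"moves": [[[0.001, -0.005, 0, 0, 0], [0.002, -0.012, 0, 0, 0], [0.003, -0.019, 0, 0, 0], [0.004, -0.025, 0, 0, 0], [0.005, -0.03, 0, 0, 0]]]}}

```text
clock: 9.28
eef_pos: [0.4733, -0.0738, 0.052]
tool_rot: [0.649, 0.76, 0.001, -0.002]
ft_force: [-4.5, 7.9, 7.3]
grip_width: 0.0166
grasp_force: 59.1
```

>>> {"name": "move_arm", "arguments": {"moves": [[[0.0007, -0.004, 0, 0, 0], [0.0013, -0.008, 0, 0, 0], [0.0019, -0.012, 0, 0, 0], [0.0025, -0.016, 0, 0, 0], [0.003, -0.02, 0, 0, 0]]]}}

```text
clock: 9.9
eef_pos: [0.4765, -0.0936, 0.0519]
tool_rot: [0.649, 0.76, 0.002, -0.002]
ft_force: [-3.6, 7.5, 7.7]
grip_width: 0.0167
grasp_force: 59.0
```

Run:
```python
from h import *
import pickle
S=snap('wrist','w6'); pickle.dump(S,open('w6.pkl','wb')); o=S[0]; print(o['eef_pos'],o['tool_rot'],o['grip_width'],o['ft_force'])
c=vision.camera('top'); cv2.imwrite('pics/t6.png',cv2.resize(c['color'][190:260,360:490,::-1],None,fx=5,fy=5,interpolation=2))
s=vision.camera('side')
b=cv2.resize(s['color'][130:230,310:410,::-1],None,fx=3,fy=3,interpolation=2); a=cv2.imread('pics/w6.png'); a=cv2.resize(a,(480,300))
cv2.imwrite('pics/m6.png',np.hstack([a,b]))
```

```text
[ 0.47651165 -0.09355573  0.05194873] [ 0.6493807   0.76045811  0.00156014 -0.0023959 ] 0.01674525142085478 [-3.58965801  7.4886385   7.65232091]
```

View pics/m6.png

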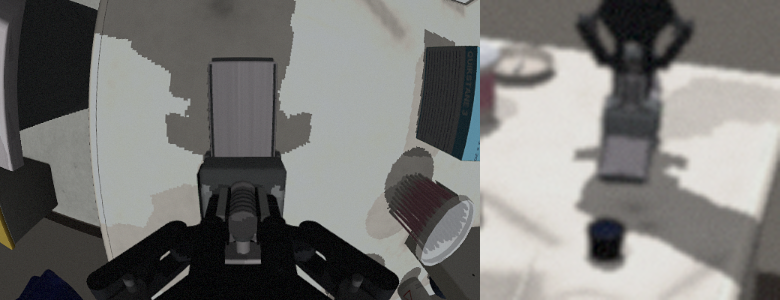

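The fingers and saddle hide the eyepiece in this view, so I go on by distance and force.

>>> {"name": "move_arm", "arguments": {"moves": [[[0.0005, -0.003, 0, 0, 0], [0.001, -0.006, 0, 0, 0], [0.0014, -0.009, 0, 0, 0], [0.0019, -0.012, 0, 0, 0], [0.0019, -0.012, 0, 0, 0]]]}}

```text
clock: 10.68
eef_pos: [0.4785, -0.1059, 0.052]
tool_rot: [0.65, 0.76, 0.001, -0.002]
ft_force: [-4.2, 6.6, 7.5]
grip_width: 0.0166
grasp_force: 59.0
```

>>> {"name": "move_arm", "arguments": {"moves": [[[0.0003, -0.002, 0, 0, 0], [0.0006, -0.004, 0, 0, 0]]]}}

```text
clock: 10.92
eef_pos: [0.479, -0.1095, 0.052]
tool_rot: [0.649, 0.76, 0.002, -0.002]
ft_force: [-2.1, 8.1, 7.3]
grip_width: 0.0165
grasp_force: 59.1
```

>>> {"name": "move_arm", "arguments": {"moves": [[[0.0003, -0.002, 0, 0, 0], [0.0006, -0.004, 0, 0, 0]]]}}

```text
clock: 11.18
eef_pos: [0.4797, -0.1134, 0.052]
tool_rot: [0.649, 0.76, 0.002, -0.002]
ft_force: [-3.6, 8.5, 8.2]
grip_width: 0.0167
grasp_force: 59.0
```

>>> {"name": "move_arm", "arguments": {"moves": [[[0.0003, -0.002, 0, 0, 0], [0.0006, -0.004, 0, 0, 0], [0.0008, -0.005, 0, 0, 0], [0.0008, -0.005, 0, 0, 0]]]}}

```text
clock: 11.68
eef_pos: [0.4805, -0.1182, 0.052]
tool_rot: [0.649, 0.76, 0.002, -0.002]
ft_force: [-3.4, 8.4, 7.3]
grip_width: 0.0169
grasp_force: 59.1
```

>>> {"name": "move_arm", "arguments": {"moves": [[[0, 0, 0, 0, 100], [0, 0, 0, 0, 100], [0, 0, 0, 0, 100], [0, 0, 0, 0, 100], [0, 0, 0, 0, 100]]]}}

```text
clock: 12.3
eef_pos: [0.4815, -0.1212, 0.0514]
tool_rot: [0.65, 0.76, -0.0, -0.0]
ft_force: [-0.9, -0.8, 0.9]
grip_width: 0.0854
grasp_force: 0.0
```

>>> {"name": "move_arm", "arguments": {"moves": [[[0, 0, 0.03, 0, 100], [0, 0, 0.08, 0, 100], [0, -0.04, 0.12, 0, 100], [0.01, -0.08, 0.14, 0, 100], [0.01, -0.08, 0.14, 0, 100]]]}}

```text
clock: 12.92
eef_pos: [0.4933, -0.204, 0.1936]
tool_rot: [0.651, 0.759, 0.001, 0.003]
ft_force: [-0.7, 0.3, -0.5]
grip_width: 0.0853
grasp_force: 0.0
```

Run:
```python
from h import *
import pickle
S=snap('wrist','w7'); S=snap('wrist','w7'); pickle.dump(S,open('w7.pkl','wb')); o=S[0]; print(o['eef_pos'],o['tool_rot'],o['grip_width'],o['ft_force'])
a=cv2.imread('pics/w7.png')[0:300,220:420]; cv2.imwrite('pics/w7c.png',cv2.resize(a,None,fx=2,fy=2,interpolation=2))
```

```text
[ 0.49192175 -0.20221301  0.19201022] [6.50862287e-01 7.59195416e-01 3.59530338e-04 6.89458896e-04] 0.08529285064848656 [ 0.74366623  0.25895405 -1.30690072]
```

View pics/w7c.png

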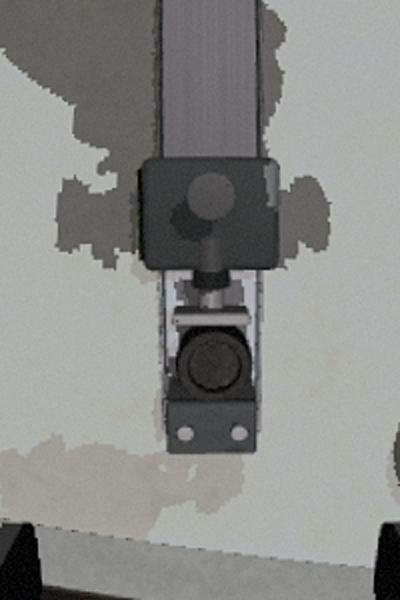

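The eyepiece stands upright between the fixed jaw and the tip plate. In crop pixels its top is at (213,362), the post at (211,196), the plate's top edge between rows 307 and 325, and the jaw edge at row 401.

Run:
```python
from h import *
import pickle
a=np.radians(9); yc=np.array([-np.sin(a),np.cos(a),0])
def m(f,L):
    o,c=pickle.load(open(f,'rb')); P={n:at(c,u,v,z,o) for n,u,v,z in L}
    for k,v in P.items(): print(k,v.round(4),'post->',((P['post']-v)@yc).round(4))
m('w7.pkl',[('post',325.5,98,.085),('eye',326.5,181,.061),('face',326,200.5,.056),('platefront',326,162,.054),('plateback',326,154,.054),('saddlefront',326,134,.045)])
for f,u,r in(('w5',323,(90,145)),('w7',326,(128,170))):
    c=cv2.imread(f'pics/{f}.png')[:,:,1]; print(f,list(enumerate(c[r[0]:r[1],u+10-3:u+10+4].mean(1).round().astype(int).tolist(),r[0])))
```

```text
post [ 0.4811 -0.1171  0.085 ] post-> 0.0
eye [ 0.4937 -0.1907  0.061 ] post-> 0.0747
face [ 0.4964 -0.211   0.056 ] post-> 0.0951
platefront [ 0.4908 -0.1747  0.054 ] post-> 0.0584
plateback [ 0.4896 -0.1673  0.054 ] post-> 0.0509
saddlefront [ 0.487  -0.1501  0.045 ] post-> 0.0335
w5 [(90, 57), (91, 60), (92, 57), (93, 53), (94, 48), (95, 41), (96, 30), (97, 45), (98, 55), (99, 54), (100, 51), (101, 52), (102, 49), (103, 52), (104, 49), (105, 64), (106, 80), (107, 101), (108, 107), (109, 106), (110, 107), (111, 107), (112, 107), (113, 107), (114, 106), (115, 106), (116, 107), (117, 107), (118, 106), (119, 105), (120, 106), (121, 104), (122, 106), (123, 105), (124, 105), (125, 108), (126, 101), (127, 54), (128, 43), (129, 54), (130, 77), (131, 85), (132, 81), (133, 76), (134, 69), (135, 58), (136, 55), (137, 66), (138, 78), (139, 85), (140, 97), (141, 115), (142, 132), (143, 173), (144, 179)]
w7 [(128, 56), (129, 54), (130, 55), (131, 55), (132, 50), (133, 42), (134, 45), (135, 103), (136, 121), (137, 125), (138, 121), (139, 107), (140, 74), (141, 78), (142, 78), (143, 88), (144, 97), (145, 100), (146, 99), (147, 100), (148, 99), (149, 100), (150, 99), (151, 97), (152, 80), (153, 38), (154, 43), (155, 41), (156, 72), (157, 116), (158, 147), (159, 148), (160, 151), (161, 144), (162, 101), (163, 31), (164, 18), (165, 13), (166, 9), (167, 15), (168, 30), (169, 38)]
```

Run:
```python
from h import *
import pickle
a=np.radians(9); yc=np.array([-np.sin(a),np.cos(a),0])
for f,pu,pv,L in (('w5',322,49,(96,127.5,129.5,135.5)),('w7',325.5,98,(133.5,153,156,162))):
    o,c=pickle.load(open(f+'.pkl','rb')); p=at(c,pu,pv,.085,o)
    print(f,[((p-at(c,pu+10,v,.045 if i==0 else .054,o))@yc).round(4) for i,v in enumerate(L)])
    g=cv2.imread(f'pics/{f}.png')[:,:,1]; r=(240,280) if f=='w5' else (190,232)
    print(list(enumerate(g[r[0]:r[1],pu.__int__()-3:int(pu)+7].mean(1).round().astype(int).tolist(),r[0])))
```

```text
w5 [np.float64(0.0328), np.float64(0.0583), np.float64(0.0599), np.float64(0.0648)]
[(240, 33), (241, 37), (242, 39), (243, 39), (244, 37), (245, 39), (246, 36), (247, 37), (248, 40), (249, 23), (250, 29), (251, 44), (252, 55), (253, 61), (254, 62), (255, 60), (256, 61), (257, 58), (258, 60), (259, 59), (260, 58), (261, 58), (262, 62), (263, 61), (264, 60), (265, 58), (266, 58), (267, 58), (268, 56), (269, 57), (270, 60), (271, 61), (272, 62), (273, 66), (274, 65), (275, 76), (276, 149), (277, 182), (278, 178), (279, 179)]
w7 [np.float64(0.033), np.float64(0.05), np.float64(0.0528), np.float64(0.0584)]
[(190, 47), (191, 48), (192, 48), (193, 38), (194, 18), (195, 16), (196, 32), (197, 50), (198, 49), (199, 45), (200, 44), (201, 56), (202, 69), (203, 73), (204, 72), (205, 72), (206, 71), (207, 69), (208, 70), (209, 71), (210, 70), (211, 72), (212, 73), (213, 73), (214, 72), (215, 70), (216, 69), (217, 69), (218, 70), (219, 69), (220, 71), (221, 71), (222, 72), (223, 72), (224, 69), (225, 70), (226, 97), (227, 144), (228, 161), (229, 157), (230, 157), (231, 156)]
```

The tip readings average about 7–8 mm, so I regrip and push about 2 mm further.

>>> {"name": "move_arm", "arguments": {"moves": [[[-0.01, 0.04, 0, 0, 100], [-0.01, 0.083, 0, 0, 100], [-0.01, 0.083, -0.06, 0, 100], [-0.01, 0.083, -0.11, 0, 100], [-0.01, 0.083, -0.14, 0, 100]]]}}

```text
clock: 13.65
eef_pos: [0.4782, -0.1159, 0.048]
tool_rot: [0.649, 0.761, -0.001, -0.003]
ft_force: [0.3, -0.4, 0.1]
grip_width: 0.0855
grasp_force: 0.0
```

>>> {"name": "move_arm", "arguments": {"moves": [[[0, 0, 0, 0, 100], [0, 0, 0, 0, 100], [0, 0, 0, 0, 0], [0, 0, 0, 0, 0], [0, 0, 0, 0, 0]]]}}

```text
clock: 14.28
eef_pos: [0.482, -0.1183, 0.0522]
tool_rot: [0.65, 0.76, 0.0, 0.001]
ft_force: [0.2, -0.4, 1.2]
grip_width: 0.0324
grasp_force: 0.0
```

>>> {"name": "move_arm", "arguments": {"moves": [[[0, 0, 0, 0, 0], [0, 0, 0, 0, 0], [0, 0, 0, 0, 0]]]}}

```text
clock: 14.65
eef_pos: [0.4805, -0.1184, 0.052]
tool_rot: [0.65, 0.76, -0.001, -0.0]
ft_force: [-2.8, -0.8, 5.7]
grip_width: 0.0167
grasp_force: 59.2
```

>>> {"name": "move_arm", "arguments": {"moves": [[[0.0003, -0.002, 0, 0, 0], [0.0006, -0.004, 0, 0, 0], [0.0008, -0.005, 0, 0, 0], [0.0008, -0.005, 0, 0, 0]]]}}

```text
clock: 15.15
eef_pos: [0.4808, -0.1202, 0.052]
tool_rot: [0.649, 0.76, 0.001, -0.003]
ft_force: [-5.2, 9.0, 9.4]
grip_width: 0.0167
grasp_force: 59.6
```

>>> {"name": "move_arm", "arguments": {"moves": [[[0, 0, 0, 0, 100], [0, 0, 0, 0, 100], [0, 0, 0, 0, 100], [0, 0, 0, 0, 100], [0, 0, 0, 0, 100]]]}}

```text
clock: 15.78
eef_pos: [0.4823, -0.1232, 0.0514]
tool_rot: [0.65, 0.76, -0.0, -0.0]
ft_force: [0.7, -0.7, 0.8]
grip_width: 0.0854
grasp_force: 0.0
```

>>> {"name": "move_arm", "arguments": {"moves": [[[0, 0, 0.03, 0, 100], [0, 0, 0.08, 0, 100], [0, -0.04, 0.12, 0, 100], [0.01, -0.08, 0.14, 0, 100], [0.01, -0.08, 0.14, 0, 100]]]}}

```text
clock: 16.4
eef_pos: [0.4941, -0.206, 0.1936]
tool_rot: [0.651, 0.759, 0.001, 0.003]
ft_force: [-0.8, -0.1, 0.8]
grip_width: 0.0849
grasp_force: 0.0
```

>>> {"name": "move_arm", "arguments": {"moves": [[[0, 0, 0, 0, 100], [0, 0, 0, 0, 100]]]}}

```text
clock: 16.65
eef_pos: [0.4914, -0.2019, 0.1903]
tool_rot: [0.65, 0.76, -0.0, -0.001]
ft_force: [-0.7, 0.5, -0.0]
grip_width: 0.0857
grasp_force: 0.0
```

Run:
```python
from h import *
import pickle
S=snap('wrist','w8'); pickle.dump(S,open('w8.pkl','wb')); print(S[0]['eef_pos'])
a=cv2.imread('pics/w8.png')[0:300,220:420]; cv2.imwrite('pics/w8c.png',cv2.resize(a,None,fx=2,fy=2,interpolation=2))
```

```text
[ 0.49142101 -0.20191459  0.19033367]
```

View pics/w8c.png

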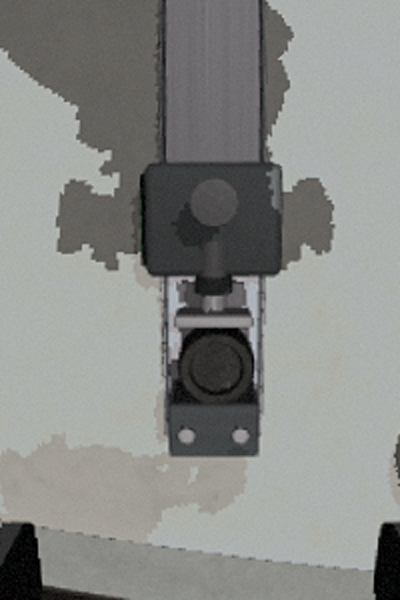

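The eyepiece is upright and nipped (top at crop (216,366)). The tip plate is closer to the saddle than before (rows 308 and 273), and the gripper is clear.

```bash
python3 -c "
from workcell import job
print(job.job_done())"
```

```text
the job is handed in; nothing more can be done
None
```

The eyepiece stands upright on the bed, nipped against the fixed jaw with the sprung tip pushed in an estimated 9–10 mm of 20 (from camera measurements and jaw travel), and the job was handed in at about 17 s with the gripper clear.

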